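Draw a dropped locking ring out from behind the wire guard

TASK

A steel locking ring has dropped behind the wire guard of the drip tray. Take the hooked rod from its cradle, reach in under the guard, drop the hook's tip into the ring and draw it along the tray until it bears on the stop bar at the tray's front, wherever that is set; keep it against the bar with a light steady pull of about 6 N (never more than 10 N) for a full second, then unhook, leave the ring lying flat in front of the guard and put the rod back in its cradle as you found it. Do not touch the ring with the robot or lift it off the tray, do not lean on the guard, and leave the small gasket and everything else where it is.

Things in the scene. Friction and masses are not known exactly. Their poses are not given: they have to be found in the camera images.
- hook: Hooked rod, 0.17 kg, balanced at its origin: mid-handle, on the axis, the place to grip. x runs along the rod to the hook, z up. Black handle with steel end block, 20 mm wide (y) and high (z), x = -64 to 60 mm; then an 8 mm round steel rod to x = 220 mm, where it turns straight down 45 mm. It starts level in the cradle, axis 70 mm above the bench.
- hook_tip (a point): Lowest point of the hook's down-turned end (8 mm diameter, rounded), at x = 220, z = -45 mm in the hook's frame.
- cradle: Fixed grey rod cradle. Origin on the bench under its centre; x along the resting rod. Two 10 mm thick uprights at x = -46 and 46 mm carry the handle's underside at 60 mm height in notches about 30 mm wide (y), cheeks up to 72 mm. The rod's place: origin over the cradle's, hook towards +x; fingers fit between the uprights.
- bay: Fixed grey drip tray with a steel wire guard; axes: -x is the open front, +x leads in behind the guard. Origin on the bench. Tray x = -160 to 140, y = +-125 mm, floor 4 mm above the bench. The guard's wire roof (underside 96 mm above the bench, wires 34 mm apart) covers x = -20 to 135 mm; wires close the back, rails the sides (y = +-120 mm); the front at x = -20 is open beneath it.
- lip: Fixed lip across the tray's front, 8 mm thick (x), top 12 mm above the bench, axes as the tray's; origin under its centre, at x = -156 mm in the tray's frame. It carries the aluminium stop bar (10 mm thick, 236 mm wide, top 17 mm high, black thumbscrews at its ends), clamped parallel to it with its inner face anywhere 14 to 44 mm from the origin towards +x: not measured, so feel for it. It does not give.
- ring: The dropped steel locking ring, about 0.16 kg: outside diameter 64, bore 44, height 14 mm, lying flat on the tray behind the guard. Origin: centre of its underside. It slides on the tray with about 1 N of drag.
- gasket: Small black rubber gasket, outside diameter 38, bore 24, 8 mm high, lying on the tray beside the ring (either side); to be left alone. Origin: centre of its underside.
- jug: White plastic bottle with red cap, 100 mm diameter, 190 mm tall, bystander. Origin under its centre.
- burner: Steel gas burner, foot 84 mm diameter, 126 mm tall, bystander. Origin under its centre.
- timer: White kitchen-style timer, 70 x 30 x 70 mm, bystander. Origin under its centre.
- dishes: Stack of three clear culture dishes, 90 mm diameter, 42 mm high, bystander. Origin under its centre.
- tweezers: Green plastic tweezers, 130 mm long, 10 mm high, bystander. Origin under its middle.
- funnel_lid: Round steel lid with a tube stub, 96 mm diameter, 43 mm high, bystander. Origin under its centre.

How it is judged:
By the outcome, as a careful person would: the job done as asked, in the order asked, and still so for the second after the job is handed in, with the robot touching nothing.
It also fails if it takes over 62 s, if anything falls off the work surface, if the arm or the gripper's body presses on something with over 40 N, if the wrist force passes 120 N, or if a joint passes its speed limit or range.

ROBOT

A 6-joint arm with a two-finger parallel gripper is mounted at the origin on the work surface. World frame = base frame: x ahead of the robot, y to its left, z up, the work surface at z = 0. Lengths are in m, angles in rad, forces in N, time in s.
With the tool pointing down it reaches from about 0.375 to 0.975 m from the base axis. Payload 3.8 kg.
Tool frame: the origin (TCP) lies at the very end of the fingers, on their centre line; the grasp point (between the pads) lies 19 mm behind it; z points along the fingers, y is the direction in which the jaws open and shut (so a half turn about z gives the same grasp; the last joint's range is limited). The gripper opens to 85 mm and grips with 20 to 120 N. Pads are 22 mm wide; open, the fingers measure 114 mm over their backs; the gripper's body (76 mm by 85 mm) begins 54 mm behind the grasp point. The pads swing forward as they close: fully open they stand 13 mm farther back than shut.
Start: joints at [-1.217, 0.264, 1.604, -0, 1.274, -0.037], TCP at [0.257, -0.624, 0.231] pointing down, gripper open.
Joint ranges: [-2.63, 2.63], [-0.94, 2.18], [0.31, 2.57], [-1.31, 4.45], [0, 2.66], [-2.55, 2.55]. Speed limits (rad/s): [2.57, 2.57, 3.14, 3.14, 3.14, 3.14].

INTERFACE

Orientations are given as a rotation vector (axis times angle).
In Python, from workcell import status, read_camera, camera_info, order gives the robot as it stands.
- The arm moves only by the tool move_arm, never from a script. Its argument "deltas" is a list of rows, each a list of 3 entries, a list of its own where there are three numbers: the turn, a rotation vector about the world's x, y, z as a fraction of full scale, then the shift along the world's x, y, z as a fraction of full scale, then the closure, from -1 (fully open) to 1 (shut), so that 0 is half open. A call has 1 to 20 rows; each row is the pose to reach, as a shift and turn from the pose commanded when the call began; what a row does not reach only later rows make up. Full scale, the value 1, is 0.1 m for a shift and pi/2 rad for a turn. A row lasts 1/8 s, in which the tool goes at most 62.5 mm and 10.7 degrees, less where a joint would pass 70% of its speed; a pose out of reach is approached as far as the arm can. A call with a number of a shift or a turn outside -1 to 1 is refused whole. A call with a gripper value outside its range is refused whole. The fingers move at their own pace and stop on an object; "grip_force" is the grip in N (left out, the last holds). Time passes only in rows, so rows that repeat a pose let the fingers close. It gives the time, the measured TCP pose, the force and the opening at its end, in the units of the state.
- status.read_state(): the state, without advancing time (a new reading comes with each control period).
- read_camera(name): name is "scene" or "top" or "wrist"; returns (picture, depth): 384x512x3 uint8, red, green, blue; 384x512 float32, m along the optical axis (not along the pixel's ray), 0 where there is no reading.
- camera_info(name): a dict with "K" (3x3 intrinsics, pixels), "D" ([k1, k2, p1, p2, k3] as OpenCV has them; the pictures are not rectified), "R" (3x3) and "t" (3): a world point X has camera coordinates R X + t. Camera axes: x right, y down, z forward; pixel columns grow to the right and rows downward; lengths in m; the calibration is good to about 2 mm. A picture is of the moment at which its call begins: read the wrist's pose just before it. camera_info takes no time and is no camera call; for the wrist camera it gives the pose at the moment of the call.
- order.finish_job(): hands the job in, once; it reports no verdict.
The state is a dict: "time": time; "q": joint angles; "joint_vel": joint speeds; "joint_torque": joint torques, N m; "tool_pos": TCP position; "tcp_rot": TCP orientation; "wrist_force": force on the tool from outside, world axes, zero at the start; "torque": the same for the moment, N m; "width": opening from 0.0 (shut) to 1.0 (fully open).
Only numpy, scipy, OpenCV 4.12 (cv2) and the standard library are available. Lean on these libraries where they do the work, as an engineer would, in place of code of your own. Each camera call takes 0.05 s, during which the arm holds its last target. There are 200 camera calls.

## Working session

There is one attempt and no reset: what is moved stays moved. The work goes in short steps, Python scripts to look and compute and a tool call to move; the robot and the scene stay as the last step left them, time stands still between calls to the robot, and variables do not carry over. Pictures are saved under pics/ and viewed, about 8 in all and at most 12, crops included, and the job is handed in when it is done.

Besides the shell and the picture viewer there is one more tool, called after "Emit:" as name(argument=value, ...), one argument or row to a line, values as JSON. move_arm: Moves the arm, as the interface text tells. Its arguments: {"type":"object","properties":{"deltas":{"type":"array","items":{"type":"array"}},"grip_force":{"type":"number"}},"required":["deltas"]}

```bash
ls; mkdir -p pics
cat > h.py <<'E'
import numpy as np, cv2
from workcell import status, read_camera, camera_info, order
def ray(ci,px):
    K=np.array(ci["K"],float);D=np.array(ci["D"],float);R=np.array(ci["R"]);t=np.array(ci["t"])
    u=cv2.undistortPoints(np.array(px,float).reshape(-1,1,2),K,D).reshape(-1,2)
    d=np.c_[u,np.ones(len(u))]@R
    return -R.T@t,d
def onplane(ci,px,z):
    o,d=ray(ci,px); s=(z-o[2])/d[:,2]; return o+s[:,None]*d
def cloud(ci,dep):
    h,w=dep.shape; g=np.stack(np.meshgrid(np.arange(w),np.arange(h)),-1).reshape(-1,2)
    o,d=ray(ci,g); return (o+d*dep.reshape(-1,1)).reshape(h,w,3)
def proj(ci,X):
    r,_=cv2.Rodrigues(np.array(ci["R"])); return cv2.projectPoints(np.array(X,float).reshape(-1,1,3),r,np.array(ci["t"],float),np.array(ci["K"],float),np.array(ci["D"],float))[0].reshape(-1,2)
E
python3 - <<'E'
from h import *
s=status.read_state();print(s)
for n in("scene","top"):
    im,d=read_camera(n);ci=camera_info(n);np.savez(f"pics/{n}0.npz",im=im,d=d)
    print(n,ci)
    cv2.imwrite(f"pics/{n}0.png",cv2.resize(im[:,:,::-1],None,fx=1.5,fy=1.5))
E
```

```text
pics
{'time': 0.0, 'q': array([-1.21694523e+00,  2.64783426e-01,  1.60536890e+00,  3.35414927e-05,
        1.27370830e+00, -3.69320936e-02]), 'joint_vel': array([ 0.00121686, -0.00103228, -0.00094227,  0.00015729,  0.00140903,
       -0.00073887]), 'joint_torque': array([-1.53499506e-03, -5.15111697e+01, -3.67316651e+01, -1.69956211e-04,
        1.26750590e-02, -3.40787903e-05]), 'tool_pos': array([ 0.25685102, -0.62343057,  0.22994439]), 'tcp_rot': array([-3.07961459e+00, -6.09491412e-01,  5.12060059e-04]), 'wrist_force': array([ 0.96136853, -0.09415669, -0.26199052]), 'torque': array([-0.063859  , -0.01441573,  0.01110429]), 'width': 0.9991531905912482}
scene {'K': array([[382.55816157,   0.        , 253.33014319],
       [  0.        , 382.55816157, 189.80024779],
       [  0.        ,   0.        ,   1.        ]]), 'D': array([-0.00292246,  0.        ,  0.        ,  0.        ,  0.        ]), 'R': array([[ 0.11475922,  0.99316488,  0.02130343],
       [ 0.64295919, -0.05791173, -0.76370787],
       [-0.75725412,  0.10133976, -0.64521039]]), 't': array([-0.04019718, -0.25221357,  1.87891368])}
top {'K': array([[458.20951962,   0.        , 258.10544968],
       [  0.        , 458.20951962, 199.70402294],
       [  0.        ,   0.        ,   1.        ]]), 'D': array([-0.13550173,  0.        ,  0.        ,  0.        ,  0.        ]), 'R': array([[-0.00976761, -0.99986881,  0.01292098],
       [-0.98292017,  0.00722568, -0.18389053],
       [ 0.18377304, -0.01449647, -0.9828618 ]]), 't': array([-0.01913986,  0.46914534,  1.40390877])}
```

View pics/top0.png

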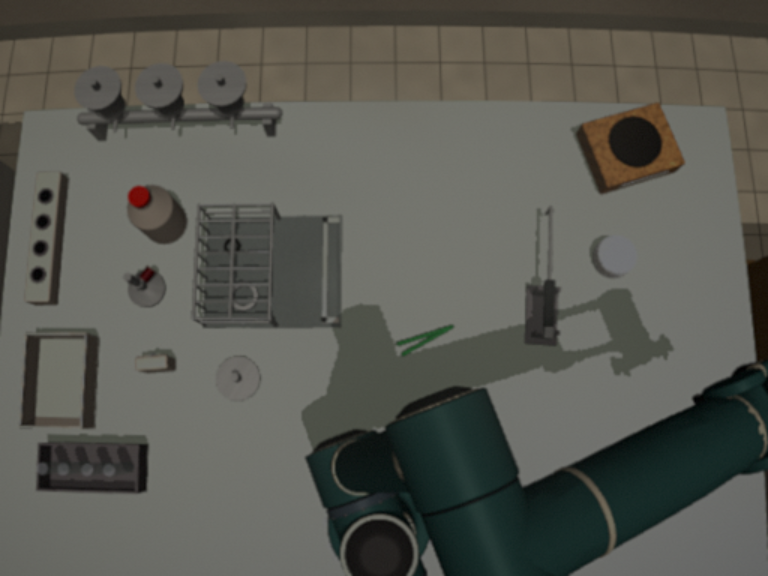

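View pics/scene0.png

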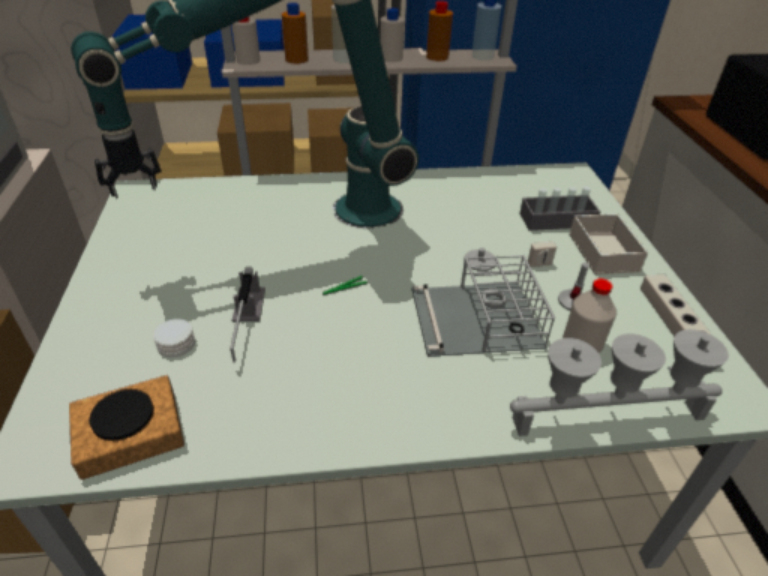

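The top view (768 px wide) shows the bay at about (195–340, 205–327), with its open front to the right (-y). The ring is at (244, 296) and the gasket at (233, 245). The rod is at (543, 210–340) with its hook towards +x. The scene view agrees.

Run:
```python
from h import *
ci=camera_info("top");z=np.load("pics/top0.npz");im,d=z["im"],z["d"];P=cloud(ci,d)
f=lambda pts,zz:print(np.round(onplane(ci,np.array(pts)/1.5,zz),3).tolist())
f([(244,296)],.018);f([(233,245)],.012)
f([(341,215),(341,327)],.004)   # tray front corners
f([(543,285),(545,335),(545,208)],.075)
f([(543,212)],.07)
# rod/handle by depth height
h=P[...,2]
m=(h>.05)&(h<.1)&(P[...,0]>.35)&(P[...,1]<-.1)&(P[...,1]>-.6)&(P[...,0]<1)
g=im.astype(int).sum(2)
a=P[m];print(len(a),a.min(0),a.max(0))
for lo in np.arange(.4,.9,.025):
    k=(a[:,0]>lo)&(a[:,0]<lo+.025)
    if k.any():print(round(lo,3),np.round(np.median(a[k],0),3),k.sum())
# guard roof
m=(h>.09)&(h<.115)&(P[...,1]>0)&(P[...,1]<.6)&(P[...,0]>.4)&(P[...,0]<1.0)
a=P[m];print(len(a));r=cv2.minAreaRect(a[:,:2].astype(np.float32));print(r,cv2.boxPoints(r))
# stop bar bright strip
m=(g>400);roi=np.zeros_like(m);roi[140:222,205:232]=1
print(np.percentile(g[140:222,205:232],[5,50,95,99]))
c1=cv2.resize(im[120:230,110:250,::-1],None,fx=5,fy=5,interpolation=cv2.INTER_CUBIC)
cv2.imwrite("pics/bay1.png",cv2.convertScaleAbs(c1,alpha=1.6))
```

```text
[[0.484, 0.285, 0.018]]
[[0.599, 0.314, 0.012]]
[[0.668, 0.077, 0.004], [0.417, 0.076, 0.004]]
[[0.492, -0.349, 0.075], [0.386, -0.347, 0.075], [0.66, -0.362, 0.075]]
[[0.653, -0.359, 0.07]]
2118 [ 0.37930549 -0.59985699  0.05032947] [ 0.91101884 -0.33090074  0.08888519]
0.4 [ 0.412 -0.354  0.079] 66
0.425 [ 0.438 -0.355  0.08 ] 64
0.45 [ 0.463 -0.358  0.079] 59
0.475 [ 0.487 -0.358  0.076] 90
0.5 [ 0.51  -0.362  0.075] 27
0.525 [ 0.537 -0.367  0.074] 15
0.55 [ 0.563 -0.367  0.072] 16
0.575 [ 0.586 -0.371  0.073] 25
0.6 [ 0.613 -0.372  0.073] 23
0.625 [ 0.636 -0.373  0.073] 18
0.65 [ 0.66  -0.375  0.07 ] 10
0.7 [ 0.722 -0.519  0.057] 25
0.725 [ 0.74  -0.538  0.06 ] 173
0.75 [ 0.764 -0.549  0.062] 254
0.775 [ 0.787 -0.537  0.069] 258
0.8 [ 0.813 -0.535  0.07 ] 262
0.825 [ 0.838 -0.533  0.07 ] 264
0.85 [ 0.861 -0.534  0.065] 263
0.875 [ 0.885 -0.561  0.06 ] 109
1423
((0.6506513357162476, 0.39018288254737854), (0.4741145372390747, 0.35460543632507324), 1.5610672235488892) [[0.40885192 0.5609618 ]
 [0.41851217 0.20648795]
 [0.89245075 0.21940398]
 [0.8827905  0.5738778 ]]
[208. 226. 342. 345.]
```

View pics/bay1.png

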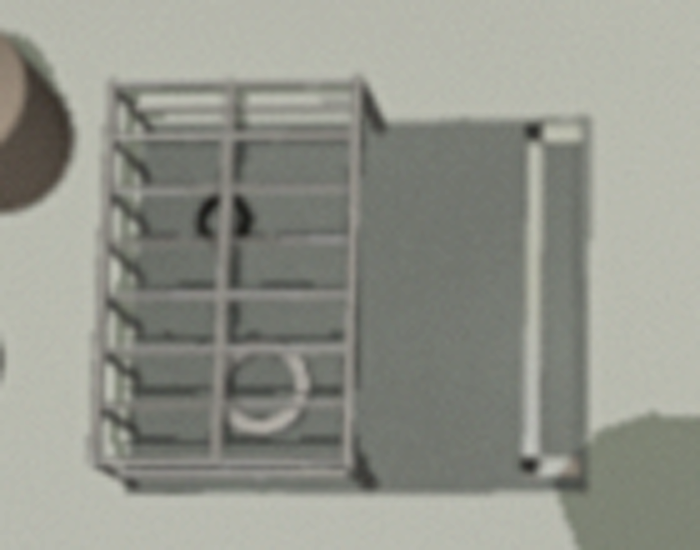

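The crop shows the stop bar's inner face at about x=525, with the tray front edge at x≈588. The ring is centred near (267, 390) and the gasket near (225, 216). Next I'll move over the cradle for a wrist look.

Emit:
move_arm(
  deltas=[
    [[0,0,-0.1],[0.33,0.4,0],-1],
    [[0,0,-0.2],[0.66,0.8,0],-1],
    [[0,0,-0.3],[0.9,1,0],-1],
  ],
)

```text
time: 0.48
tool_pos: [0.3479, -0.5219, 0.2306]
tcp_rot: [-3.137, 0.133, 0.001]
wrist_force: [0.3, -0.0, 0.0]
width: 1.001
```

Emit:
move_arm(
  deltas=[
    [[0,0,0],[0.33,0.45,0],-1],
    [[0,0,0],[0.66,0.9,0],-1],
    [[0,0,0],[0.9,1,0],-1],
    [[0,0,0],[0.9,1,0],-1],
    [[0,0,0],[0.9,1,0],-1],
  ],
)

```text
time: 1.1
tool_pos: [0.4365, -0.4242, 0.2308]
tcp_rot: [-3.139, 0.126, 0.002]
wrist_force: [-0.5, -0.6, 0.2]
width: 1.001
```

Run:
```python
from h import *
ci=camera_info("top");f=lambda p,z:onplane(ci,np.array(p)/5+np.array([110,120]),z)
a=f([(590,117),(586,488)],.006);print("front",a)
b=f([(545,140),(541,455)],.017);print("bar outer/top edge",b);b=f([(527,140),(523,455)],.017);print("bar inner",b)
print("ring",f([(267,390)],.018),"gasket",f([(225,216)],.012))
s=status.read_state();print(s["time"],s["q"],s["tool_pos"],s["tcp_rot"],s["wrist_force"],s["width"])
ci=camera_info("wrist");im,d=read_camera("wrist");np.savez("pics/w1.npz",im=im,d=d,**{k:np.array(v) for k,v in ci.items()})
print("cam at",-np.array(ci["R"]).T@np.array(ci["t"]))
cv2.imwrite("pics/w1.png",cv2.convertScaleAbs(im[:,:,::-1],alpha=1.5))
```

```text
front [[0.66719007 0.07453289 0.006     ]
 [0.41812865 0.07634721 0.006     ]]
bar outer/top edge [[0.64810198 0.1035401  0.017     ]
 [0.43807217 0.10464717 0.017     ]]
bar inner [[0.648205   0.11540852 0.017     ]
 [0.43815369 0.11619276 0.017     ]]
ring [[0.48160121 0.28217589 0.018     ]] gasket [[0.5997221  0.31488667 0.012     ]]
1.1 [-8.11663980e-01  1.40645548e-01  1.75161252e+00 -6.12168642e-04
  1.25031709e+00  8.39596963e-01] [ 0.43652619 -0.42419876  0.23082329] [-3.13879386e+00  1.26045510e-01  1.74241539e-03] [-0.53844162 -0.58686537  0.21204234] 1.0014047185671076
cam at [ 0.51272309 -0.43016161  0.37267131]
```

View pics/w1.png

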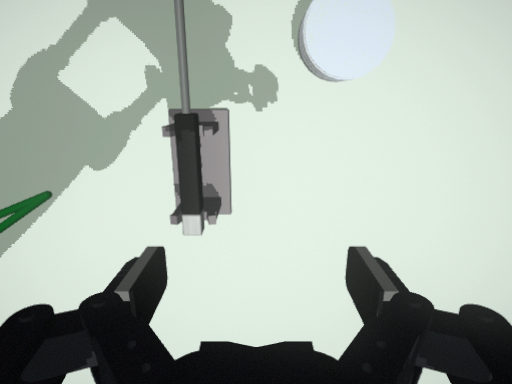

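The wrist view shows the handle from (186, 113) at its front to (193, 234) at the rear of the steel block, with the rod going up to (179, 0). The cradle notches are at about y=127 and y=218.

Run:
```python
from h import *
z=np.load("pics/w1.npz");ci={k:z[k] for k in("K","D","R","t")};im,d=z["im"].astype(int),z["d"]
P=cloud(ci,d);h=P[...,2]
roi=np.zeros(h.shape,bool);roi[0:245,150:240]=1
m=roi&(h>.074)&(h<.09);a=P[m]
print(len(a),a.min(0),a.max(0),np.median(a[:,2]))
# handle pixels by ray on z=.08: dark + steel block on columns
r=cv2.minAreaRect(a[:,:2].astype(np.float32));print(r,cv2.boxPoints(r))
pts=onplane(ci,np.argwhere(m)[:,::-1].astype(float),.08)
r=cv2.minAreaRect(pts[:,:2].astype(np.float32));print("plane",r,cv2.boxPoints(r))
dk=roi&(im.sum(2)<150);dk[:105]=0;dk[222:]=0
for row in (135,150,170,190,205):
    c=np.flatnonzero(m[row]); print(row,c.min(),c.max(),onplane(ci,[[c.min()-.5,row],[c.max()+.5,row]],.08)[:,:2].mean(0), np.flatnonzero(dk[row]))
for row in (5,40,80,100):
    c=np.flatnonzero(roi[row]&(h[row]>.06)&(h[row]<.085)); print(row,c, onplane(ci,[[c.mean(),row]],.073)[0,:2] if len(c) else'')
```

```text
2626 [ 0.38077397 -0.37124565  0.07400518] [ 0.59676262 -0.34170406  0.08200855] 0.07926523916315337
((0.48894721269607544, -0.3602124750614166), (0.02043965458869934, 0.21652530133724213), 85.40470123291016) [[ 0.3802138  -0.36172575]
 [ 0.59604305 -0.37907314]
 [ 0.5976806  -0.3586992 ]
 [ 0.38185138 -0.3413518 ]]
plane ((0.48858270049095154, -0.36104050278663635), (0.020524026826024055, 0.21409952640533447), 85.38082885742188) [[ 0.38105422 -0.36264822]
 [ 0.59445834 -0.37989017]
 [ 0.5961112  -0.3594328 ]
 [ 0.38270706 -0.34219083]]
135 175 195 [ 0.48455215 -0.36040368] [175 176 177 178 179 180 181 182 183 184 185 186 187 188 189 190 191 192
 193 194 195 196 197 198]
150 176 196 [ 0.47042013 -0.35924359] [177 178 179 180 181 182 183 184 185 186 187 188 189 190 191 192 193 194
 195 196 197 198 199]
170 178 198 [ 0.45087121 -0.35829515] [179 180 181 182 183 184 185 186 187 188 189 190 191 192 193 194 195 196
 197 198 199 200]
190 179 198 [ 0.43065484 -0.35582846] [180 181 182 183 184 185 186 187 188 189 190 191 192 193 194 195 196 197
 198 199 200 201 202]
205 180 200 [ 0.41486278 -0.35504775] [179 180 181 182 183 184 185 186 187 188 189 190 191 192 193 194 195 196
 197 198 199 200 201 202 203 204 205 206 207 208 209 210 211 212 213 214
 215 216 217 218 219 220]
5 [174 175 176 177 178 179 180 182] [ 0.5934541  -0.36895087]
40 [177 178 179 180 181 182 183 184 185] [ 0.56638907 -0.36763849]
80 [179 180 181 182 183 184 185 186 187] [ 0.53340181 -0.3643546 ]
100 [181 182 183 184 185 186 187 188] [ 0.51592969 -0.36309159]
```

Emit:
move_arm(
  deltas=[
    [[0,0,0],[0.085,0.4,-0.2],-1],
    [[0,0,0],[0.085,0.66,-0.6],-1],
    [[0,0,0],[0.085,0.66,-1],-1],
    [[0,0,0],[0.085,0.66,-1],-1],
  ],
)

```text
time: 1.65
tool_pos: [0.4423, -0.3564, 0.1275]
tcp_rot: [-3.134, 0.128, 0.01]
wrist_force: [1.4, 1.0, 0.6]
width: 1.007
```

Emit:
move_arm(
  deltas=[
    [[0,0,0],[0,0,-0.3],-1],
    [[0,0,0],[0,0,-0.6],-1],
    [[0,0,0],[0,0,-0.8],-1],
    [[0,0,0],[0,0,-0.8],-1],
  ],
)

```text
time: 2.15
tool_pos: [0.4448, -0.3582, 0.0506]
tcp_rot: [-3.138, 0.128, 0.003]
wrist_force: [-0.6, 0.8, -0.5]
width: 1.0
```

Emit:
move_arm(
  deltas=[
    [[0,0,0],[0,0,0],1],
    [[0,0,0],[0,0,0],1],
    [[0,0,0],[0,0,0],1],
    [[0,0,0],[0,0,0],1],
    [[0,0,0],[0,0,0],1],
    [[0,0,0],[0,0,0],1],
  ],
  grip_force=100,
)

```text
time: 2.9
tool_pos: [0.4462, -0.3585, 0.0523]
tcp_rot: [3.138, -0.126, 0.002]
wrist_force: [-0.0, 1.1, 5.5]
width: 0.215
```

Emit:
move_arm(
  deltas=[
    [[0,0,0],[0,0,0.1],1],
    [[0,0,0],[0,0,0.3],1],
    [[0,0,0],[0,0,0.6],1],
    [[0,0,0],[0,0,0.8],1],
  ],
)

```text
time: 3.4
tool_pos: [0.4463, -0.3587, 0.1338]
tcp_rot: [3.137, -0.126, 0.003]
wrist_force: [-0.1, -0.1, -1.2]
width: 0.211
```

Emit:
move_arm(
  deltas=[
    [[0,0,0.08],[0,0.1,0],1],
    [[0,0,0.19],[0.05,0.3,0],1],
    [[0,0,0.3],[0.1,0.5,0],1],
    [[0,0,0.41],[0.15,0.7,0],1],
    [[0,0,0.5],[0.2,1,0],1],
  ],
)

```text
time: 4.03
tool_pos: [0.4659, -0.2579, 0.1321]
tcp_rot: [2.945, 1.09, 0.001]
wrist_force: [-0.1, -0.4, -1.8]
width: 0.215
```

Emit:
move_arm(
  deltas=[
    [[0,0,0.11],[0,0.2,0],1],
    [[0,0,0.22],[0.05,0.4,0],1],
    [[0,0,0.33],[0.1,0.6,0],1],
    [[0,0,0.44],[0.15,0.8,0],1],
    [[0,0,0.548],[0.15,1,0],1],
    [[0,0,0.548],[0.15,1,0],1],
  ],
)

```text
time: 4.78
tool_pos: [0.4806, -0.1571, 0.1318]
tcp_rot: [2.226, 2.217, 0.0]
wrist_force: [0.6, 0.4, -2.2]
width: 0.216
```

Emit:
move_arm(
  deltas=[
    [[0,0,0],[0,0.3,0],1],
    [[0,0,0],[0,0.6,0],1],
    [[0,0,0],[0,0.9,0],1],
    [[0,0,0],[0,0.9,0],1],
    [[0,0,0],[0,0.9,0],1],
  ],
)

```text
time: 5.4
tool_pos: [0.4809, -0.0689, 0.1316]
tcp_rot: [2.227, 2.214, -0.0]
wrist_force: [0.3, -1.2, -1.3]
width: 0.215
```

Run:
```python
from h import *
from scipy.spatial.transform import Rotation as Ro
s=status.read_state();print(s["time"],s["q"],s["tool_pos"],s["wrist_force"],s["torque"],s["width"])
M=Ro.from_rotvec(s["tcp_rot"]).as_matrix();print(M)
ci=camera_info("wrist");im,d=read_camera("wrist");np.savez("pics/w2.npz",im=im,d=d,**{k:np.array(v) for k,v in ci.items()})
g=s["tool_pos"]-M[:,2]*.019
hx=M[:,0]; print("grasp",g,"pred tip",g+.22*hx+.045*M[:,2])
print("proj tip,bend,ring",proj(ci,[g+.22*hx+.045*M[:,2],g+.22*hx,[.4816,.2822,.018]]))
i2,d2=read_camera("top");np.savez("pics/t2.npz",im=i2,d=d2);ct=camera_info("top")
print("top proj",proj(ct,[g+.22*hx+.045*M[:,2],g+.22*hx]))
c=cv2.resize(i2[120:230,110:250],(700,550),interpolation=cv2.INTER_CUBIC)
w=cv2.resize(im,(700,525))
cv2.imwrite("pics/w2.png",cv2.convertScaleAbs(im[:,:,::-1],alpha=1.4));cv2.imwrite("pics/t2.png",cv2.convertScaleAbs(c[:,:,::-1],alpha=1.6))
```

```text
5.4 [-1.93048903e-01 -9.07691370e-03  2.10373936e+00 -7.71613969e-04
  1.04621497e+00 -1.86608429e-01] [ 0.48088897 -0.06887111  0.13163575] [ 0.33236402 -1.23213468 -1.34492589] [-0.00218927 -0.01810966  0.05542124] 0.21472864421348525
[[ 6.05443855e-03  9.99981507e-01  5.73943355e-04]
 [ 9.99981360e-01 -6.05398269e-03 -7.92695252e-04]
 [-7.89205949e-04  5.78731982e-04 -9.99999521e-01]]
grasp [ 0.48087807 -0.06885605  0.15063574] pred tip [0.48223587 0.15110418 0.10546213]
proj tip,bend,ring [[ 251.80656024 -308.49647606]
 [ 249.54260753 -560.34566837]
 [ 249.61048484 -472.9387644 ]]
top proj [[200.87515771 192.06910665]
 [199.18508523 189.00966229]]
```

View pics/w2.png

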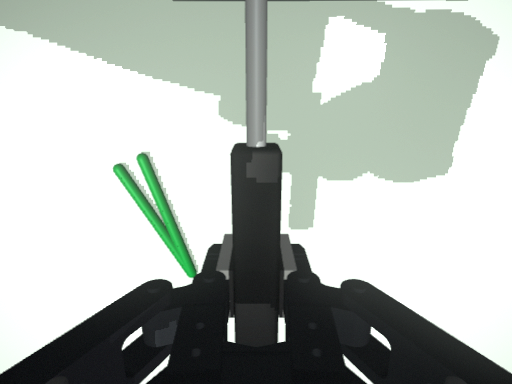

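The wrist view shows the handle held straight and centred, with its front at (256, 145). The hook end is outside the view, so I'll use the top view.

View pics/t2.png

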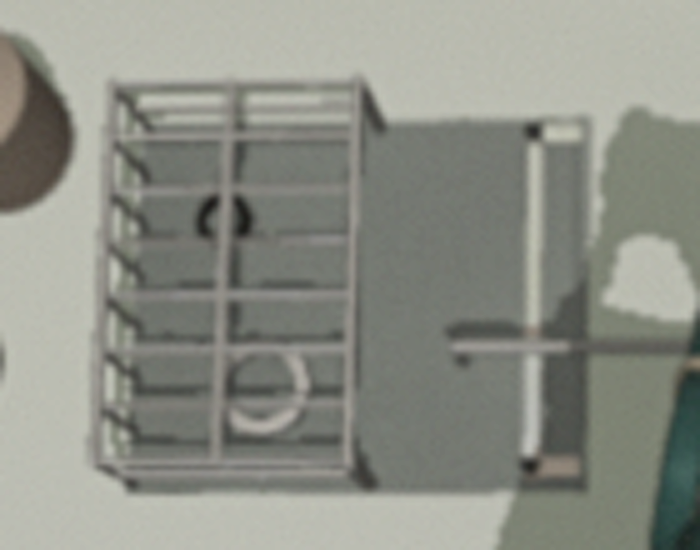

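Run:
```python
from h import *
z=np.load("pics/t2.npz");P=cloud(camera_info("top"),z["d"]);h=P[...,2]
m=(h>.1)&(h<.2)&(abs(P[...,0]-.48)<.03)&(P[...,1]<.2)&(P[...,1]>-.0)
a=P[m]
for lo in np.arange(0,.2,.02):
    k=(a[:,1]>=lo)&(a[:,1]<lo+.02)
    if k.any():print(round(lo,2),np.round(np.median(a[k],0),4),k.sum(),a[k,1].max())
```

```text
0.0 [0.4823 0.0151 0.1508] 8 0.0195103476885244
0.02 [0.4821 0.0312 0.1526] 14 0.03996390698146055
0.04 [0.4824 0.0502 0.1522] 12 0.057563888542728946
0.06 [0.4828 0.0692 0.1533] 14 0.07800653005991531
0.08 [0.4816 0.09   0.1512] 20 0.09926590552551098
0.1 [0.4816 0.1105 0.1515] 21 0.11935827205361368
0.12 [0.4819 0.131  0.1512] 20 0.13935164132642971
0.14 [0.4805 0.1447 0.1488] 14 0.14912516892378241
```

The top crop shows the hook end at about (450, 347), over the open tray and level. The tip sits about 4 mm short of prediction, at y≈.147. Now descend and reach in under the guard.

Emit:
move_arm(
  deltas=[
    [[0,0,0],[0,0,-0.3],1],
    [[0,0,0],[0,0,-0.6],1],
    [[0,0,0],[0,0,-0.74],1],
    [[0,0,0],[0,0,-0.74],1],
    [[0,0,0],[0,0.2,-0.74],1],
    [[0,0,0],[0,0.4,-0.74],1],
    [[0,0,0],[0,0.6,-0.74],1],
    [[0,0,0],[0,0.8,-0.74],1],
    [[0,0,0],[0,1,-0.74],1],
  ],
)

```text
time: 6.62
tool_pos: [0.4822, 0.0324, 0.0591]
tcp_rot: [2.226, 2.214, 0.004]
wrist_force: [0.2, 0.3, -2.4]
width: 0.219
```

Emit:
move_arm(
  deltas=[
    [[0,0,0],[0,0.15,0],1],
    [[0,0,0],[0,0.3,0],1],
    [[0,0,0],[0,0.36,0],1],
    [[0,0,0],[0,0.36,0],1],
    [[0,0,0],[0,0.36,0],1],
  ],
)

```text
time: 7.25
tool_pos: [0.4805, 0.0676, 0.0572]
tcp_rot: [-2.227, -2.216, 0.001]
wrist_force: [0.3, 0.2, -1.7]
width: 0.214
```

Run:
```python
from h import *
s=status.read_state();print(s["time"],s["tool_pos"],s["tcp_rot"],s["wrist_force"],s["torque"])
a,_=read_camera("top");b,_=read_camera("scene")
p=s["tool_pos"];tip=p+[.001,.215,-.0275];print("pred tip",tip)
cs=camera_info("scene");q=proj(cs,[tip,[.4816,.2822,.018]]);print(q)
u,v=map(int,q[1])
A=cv2.resize(a[170:230,125:195],(490,420),interpolation=cv2.INTER_CUBIC)
B=cv2.resize(b[v-25:v+35,u-30:u+30],(420,420),interpolation=cv2.INTER_CUBIC)[:,:300]
cv2.imwrite("pics/in.png",cv2.convertScaleAbs(np.hstack([A,B])[:,:,::-1],alpha=1.6))
```

```text
7.25 [0.48053891 0.06760105 0.05719713] [-2.22712029e+00 -2.21574157e+00  5.50918816e-04] [ 0.32309091  0.23296132 -1.74014055] [-0.02493924 -0.00828783  0.00542637]
pred tip [0.48153891 0.28260105 0.02969713]
[[327.728872   194.40688176]
 [327.20646601 196.63169247]]
```

View pics/in.png

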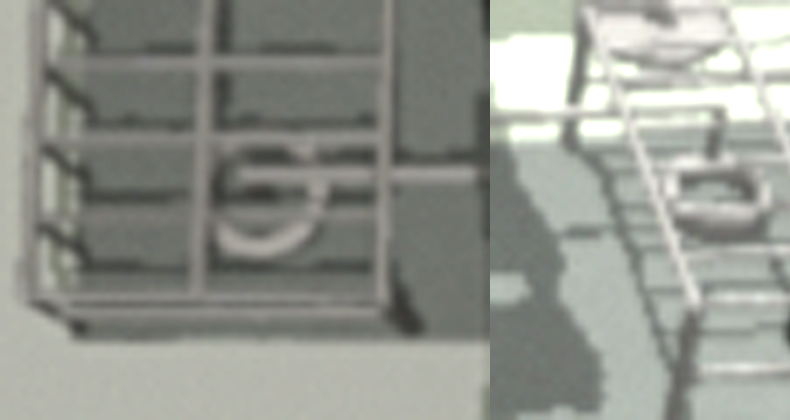

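The left part (top view) shows the rod at row 173 and the ring centred near (269, 197). The right part (scene view) shows the tip at about (716, 155) and the ring centred near (718, 190). I'll ray-cast both views before dropping the tip.

Run:
```python
from h import *
ct=camera_info("top");cs=camera_info("scene")
T=lambda x,y:((x+.5)/7-.5+125,(y+.5)/7-.5+170)
S=lambda x,y:((x-490+.5)/7-.5+297,(y+.5)/7-.5+171)
for n,f,c in(("top",T,ct),):
    print(n,"ring",onplane(c,[f(269,197)],.018),"ring R edge",onplane(c,[f(329,190)],.018),"bottom",onplane(c,[f(262,258)],.012),"hook end",onplane(c,[f(237,173)],.077))
print("scene ring outline L,R,near bottom",onplane(cs,[S(665,195),S(772,195)],.014),onplane(cs,[S(718,240)],.004),"ringtop far/near",onplane(cs,[S(718,157),S(718,212)],.018))
print("down rod bottom",onplane(cs,[S(714,158)],.030),"bend top",onplane(cs,[S(722,106)],.079))
# cameras: check a known static: tip prediction in top
print(proj(ct,[[.4815,.2826,.077],[.4815,.2866,.077]]))
```

```text
top ring [[0.48255045 0.28350628 0.018     ]] ring R edge [[0.48562739 0.25569237 0.018     ]] bottom [[0.45505754 0.28714182 0.012     ]] hook end [[0.48210459 0.28650573 0.077     ]]
scene ring outline L,R,near bottom [[0.48579944 0.25854591 0.014     ]
 [0.49139187 0.31983786 0.014     ]] [[0.51526614 0.28315207 0.004     ]] ringtop far/near [[0.46045215 0.29592318 0.018     ]
 [0.50713465 0.28321826 0.018     ]]
down rod bottom [[0.47461865 0.28787942 0.03      ]] bend top [[0.4867596  0.28169602 0.079     ]]
[[159.66885832 194.46704999]
 [158.39250519 194.47703196]]
```

Both views put the ring at about (.484, .287), with the tip well inside the bore. Drop it now.

Emit:
move_arm(
  deltas=[
    [[0,0,0],[0.03,0.02,0],1],
    [[0,0,0],[0.03,0.02,-0.07],1],
    [[0,0,0],[0.03,0.02,-0.14],1],
    [[0,0,0],[0.03,0.02,-0.21],1],
    [[0,0,0],[0.03,0.02,-0.21],1],
  ],
)

```text
time: 7.98
tool_pos: [0.4826, 0.0698, 0.0352]
tcp_rot: [-2.226, -2.215, 0.003]
wrist_force: [1.1, -0.1, -1.6]
width: 0.216
```

Emit:
move_arm(
  deltas=[
    [[0,0,0],[0,-0.04,0],1],
    [[0,0,0],[0,-0.1,0],1],
    [[0,0,0],[0,-0.16,0],1],
    [[0,0,0],[0,-0.22,0],1],
    [[0,0,0],[0,-0.3,0],1],
    [[0,0,0],[0,-0.38,0],1],
    [[0,0,0],[0,-0.46,0],1],
    [[0,0,0],[0,-0.54,0],1],
    [[0,0,0],[0,-0.62,0],1],
    [[0,0,0],[0,-0.7,0],1],
    [[0,0,0],[0,-0.78,0],1],
    [[0,0,0],[0,-0.86,0],1],
    [[0,0,0],[0,-0.93,0],1],
    [[0,0,0],[0,-1,0],1],
    [[0,0,0],[0,-1,0],1],
  ],
)

```text
time: 9.85
tool_pos: [0.4837, -0.0308, 0.0363]
tcp_rot: [2.227, 2.215, -0.0]
wrist_force: [-0.2, -1.0, -2.5]
width: 0.218
```

Run:
```python
from h import *
s=status.read_state();print(s["time"],s["tool_pos"],s["wrist_force"],s["torque"])
a,_=read_camera("top")
cv2.imwrite("pics/drag.png",cv2.convertScaleAbs(cv2.resize(a[125:225,120:240],(720,600),interpolation=cv2.INTER_CUBIC)[:,:,::-1],alpha=1.6))
```

```text
9.85 [ 0.48368105 -0.03082011  0.03631519] [-0.22988924 -1.02967955 -2.50960801] [0.02201812 0.043831   0.01194856]
```

View pics/drag.png

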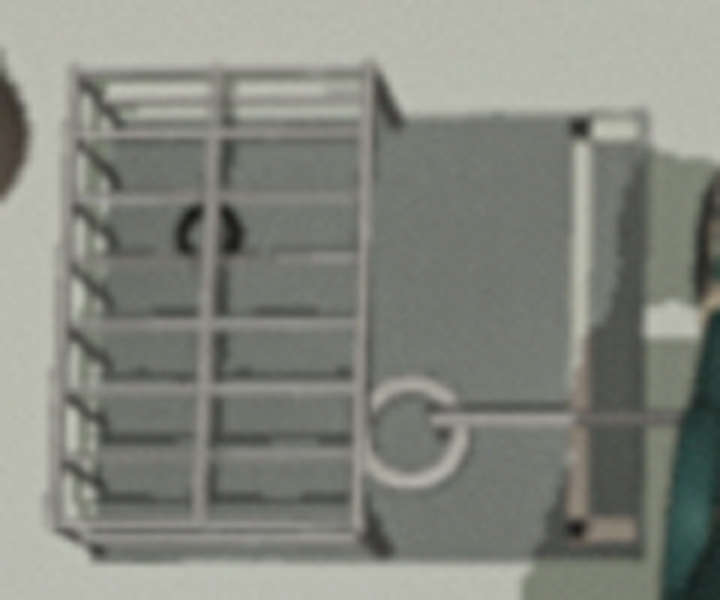

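The ring is hooked and clear of the guard, with its front edge at about x=467 and the bar's inner face at about x=570, so about 50 mm remain.

Emit:
move_arm(
  deltas=[
    [[0,0,0],[0,-0.06,0],1],
    [[0,0,0],[0,-0.12,0],1],
    [[0,0,0],[0,-0.18,0],1],
    [[0,0,0],[0,-0.24,0],1],
    [[0,0,0],[0,-0.3,0],1],
    [[0,0,0],[0,-0.35,0],1],
    [[0,0,0],[0,-0.39,0],1],
    [[0,0,0],[0,-0.42,0],1],
    [[0,0,0],[0,-0.44,0],1],
  ],
)

```text
time: 11.02
tool_pos: [0.4836, -0.0743, 0.0363]
tcp_rot: [-2.227, -2.216, 0.0]
wrist_force: [-0.0, 1.5, -2.0]
width: 0.217
```

Emit:
move_arm(
  deltas=[
    [[0,0,0],[0,-0.01,0],1],
    [[0,0,0],[0,-0.02,0],1],
  ],
)

```text
time: 11.28
tool_pos: [0.4836, -0.0761, 0.0363]
tcp_rot: [-2.227, -2.216, -0.0]
wrist_force: [-0.3, 1.8, -1.0]
width: 0.213
```

Emit:
move_arm(
  deltas=[
    [[0,0,0],[0,-0.01,0],1],
    [[0,0,0],[0,-0.02,0],1],
  ],
)

```text
time: 11.52
tool_pos: [0.4836, -0.0781, 0.0363]
tcp_rot: [-2.227, -2.216, -0.0]
wrist_force: [0.5, 0.9, -1.6]
width: 0.212
```

Still only drag. I'll creep in single rows.

Emit:
move_arm(
  deltas=[
    [[0,0,0],[0,-0.01,0],1],
    [[0,0,0],[0,-0.02,0],1],
  ],
)

```text
time: 11.78
tool_pos: [0.4836, -0.0802, 0.0363]
tcp_rot: [-2.227, -2.216, 0.0]
wrist_force: [-0.4, 1.1, -1.8]
width: 0.213
```

Emit:
move_arm(
  deltas=[
    [[0,0,0],[0,-0.01,0],1],
  ],
)

```text
time: 11.9
tool_pos: [0.4836, -0.0812, 0.0363]
tcp_rot: [-2.227, -2.216, 0.0]
wrist_force: [-0.6, 1.7, -0.4]
width: 0.214
```

Emit:
move_arm(
  deltas=[
    [[0,0,0],[0,-0.005,0],1],
  ],
)

```text
time: 12.02
tool_pos: [0.4836, -0.0817, 0.0363]
tcp_rot: [2.227, 2.216, 0.0]
wrist_force: [0.7, 1.2, -1.9]
width: 0.213
```

Emit:
move_arm(
  deltas=[
    [[0,0,0],[0,-0.005,0],1],
  ],
)

```text
time: 12.15
tool_pos: [0.4836, -0.0822, 0.0363]
tcp_rot: [2.227, 2.216, 0.0]
wrist_force: [-0.3, 1.4, -1.5]
width: 0.215
```

Emit:
move_arm(
  deltas=[
    [[0,0,0],[0,-0.005,0],1],
  ],
)

```text
time: 12.28
tool_pos: [0.4836, -0.0826, 0.0363]
tcp_rot: [-2.227, -2.216, 0.0]
wrist_force: [-0.5, 1.1, -1.8]
width: 0.218
```

Emit:
move_arm(
  deltas=[
    [[0,0,0],[0,-0.005,0],1],
  ],
)

```text
time: 12.4
tool_pos: [0.4836, -0.0831, 0.0363]
tcp_rot: [2.227, 2.216, 0.0]
wrist_force: [-0.2, 1.1, -2.8]
width: 0.219
```

Emit:
move_arm(
  deltas=[
    [[0,0,0],[0,-0.005,0],1],
  ],
)

```text
time: 12.52
tool_pos: [0.4836, -0.0836, 0.0363]
tcp_rot: [-2.227, -2.216, 0.0]
wrist_force: [0.4, 1.8, -1.0]
width: 0.213
```

Emit:
move_arm(
  deltas=[
    [[0,0,0],[0,-0.005,0],1],
  ],
)

```text
time: 12.65
tool_pos: [0.4836, -0.0841, 0.0363]
tcp_rot: [2.227, 2.216, -0.0]
wrist_force: [0.1, 2.0, -2.1]
width: 0.215
```

Emit:
move_arm(
  deltas=[
    [[0,0,0],[0,-0.005,0],1],
  ],
)

```text
time: 12.78
tool_pos: [0.4836, -0.0846, 0.0363]
tcp_rot: [-2.227, -2.216, 0.0]
wrist_force: [0.1, 1.4, -2.0]
width: 0.214
```

Emit:
move_arm(
  deltas=[
    [[0,0,0],[0,-0.005,0],1],
  ],
)

```text
time: 12.9
tool_pos: [0.4835, -0.0848, 0.0362]
tcp_rot: [-2.227, -2.215, -0.0]
wrist_force: [-0.4, 3.3, -1.1]
width: 0.217
```

Contact. Read the average force before going on.

```bash
cat > f.py <<'E'
from h import *
F=[]
for i in range(4):
    read_camera("top");s=status.read_state();F.append(np.r_[s["wrist_force"],s["torque"]])
F=np.array(F);print(s["time"],s["tool_pos"],F[:,1].round(2),F.mean(0).round(3))
E
python3 f.py
```

```text
13.1 [ 0.48352006 -0.08485359  0.03619656] [2.35 2.8  3.88 3.31] [ 0.013  3.087 -2.227  0.498 -0.064 -0.061]
```

Emit:
move_arm(
  deltas=[
    [[0,0,0],[0,-0.003,0],1],
  ],
)

```text
time: 13.22
tool_pos: [0.4835, -0.085, 0.0362]
tcp_rot: [-2.227, -2.215, -0.001]
wrist_force: [-0.1, 5.5, -3.1]
width: 0.218
```

```bash
python3 f.py
```

```text
13.425 [ 0.4834793  -0.08500682  0.03614817] [4.76 5.24 4.68 4.62] [ 0.222  4.826 -2.446  0.775 -0.069 -0.09 ]
```

Emit:
move_arm(
  deltas=[
    [[0,0,0],[0,-0.002,0],1],
  ],
)

```text
time: 13.55
tool_pos: [0.4834, -0.0851, 0.0361]
tcp_rot: [-2.227, -2.215, -0.001]
wrist_force: [-0.5, 5.2, -2.7]
width: 0.217
```

```bash
python3 f.py
```

```text
13.75 [ 0.483447   -0.08508569  0.03612163] [5.84 5.66 5.89 6.21] [ 0.128  5.902 -2.569  0.891 -0.063 -0.084]
```

5.9 N. Hold here.

Emit:
move_arm(
  deltas=[
    [[0,0,0],[0,0,0],1],
    [[0,0,0],[0,0,0],1],
    [[0,0,0],[0,0,0],1],
    [[0,0,0],[0,0,0],1],
    [[0,0,0],[0,0,0],1],
    [[0,0,0],[0,0,0],1],
    [[0,0,0],[0,0,0],1],
    [[0,0,0],[0,0,0],1],
    [[0,0,0],[0,0,0],1],
    [[0,0,0],[0,0,0],1],
  ],
)

```text
time: 15.0
tool_pos: [0.4834, -0.0851, 0.0361]
tcp_rot: [-2.227, -2.215, -0.001]
wrist_force: [0.1, 6.2, -3.2]
width: 0.217
```

```bash
python3 f.py
```

```text
15.2 [ 0.48341647 -0.08507843  0.03608013] [5.32 5.59 5.81 6.5 ] [ 0.164  5.804 -2.482  0.852 -0.06  -0.065]
```

The pull stayed at about 5.8–6 N for 1.6 s. Now slacken and lift straight out of the bore.

Emit:
move_arm(
  deltas=[
    [[0,0,0],[0,0.02,0],1],
    [[0,0,0],[0,0.06,0],1],
    [[0,0,0],[0,0.13,0],1],
    [[0,0,0],[0,0.15,0],1],
    [[0,0,0],[0,0.15,0.08],1],
    [[0,0,0],[0,0.15,0.2],1],
    [[0,0,0],[0,0.15,0.4],1],
    [[0,0,0],[0,0.15,0.7],1],
    [[0,0,0],[0,0.15,1],1],
    [[0,0,0],[0,0.15,1],1],
  ],
)

```text
time: 16.45
tool_pos: [0.4865, -0.0713, 0.1401]
tcp_rot: [2.223, 2.211, 0.007]
wrist_force: [0.2, -0.1, -2.0]
width: 0.213
```

Run:
```python
from h import *
s=status.read_state();print(s["time"],s["tool_pos"],s["wrist_force"],s["torque"])
a,d=read_camera("top")
cv2.imwrite("pics/un.png",cv2.convertScaleAbs(cv2.resize(a[125:225,120:240],(720,600),interpolation=cv2.INTER_CUBIC)[:,:,::-1],alpha=1.6))
P=cloud(camera_info("top"),d);h=P[...,2]
m=(h>.1)&(h<.2)&(abs(P[...,0]-.485)<.03)&(P[...,1]<.3)&(P[...,1]>-.02)
a=P[m]
for lo in np.arange(-.02,.2,.03):
    k=(a[:,1]>=lo)&(a[:,1]<lo+.03)
    if k.any():print(round(lo,2),np.round(np.median(a[k],0),4),k.sum(),a[k,1].max())
```

```text
16.45 [ 0.48648597 -0.07130636  0.14008071] [ 0.15800307 -0.07719436 -1.99326963] [-0.0130441   0.0557548  -0.00211796]
-0.02 [0.4883 0.0076 0.1573] 3 0.007673908340963691
0.01 [0.4877 0.0251 0.1608] 33 0.03976372309930628
0.04 [0.488  0.0556 0.1617] 30 0.06888410057712929
0.07 [0.4884 0.0848 0.1611] 30 0.09820006211006342
0.1 [0.488  0.1153 0.1611] 31 0.12969101911044242
0.13 [0.4863 0.14   0.1603] 23 0.14571179825958
0.19 [0.4839 0.2155 0.1033] 33 0.2191429126340609
```

View pics/un.png

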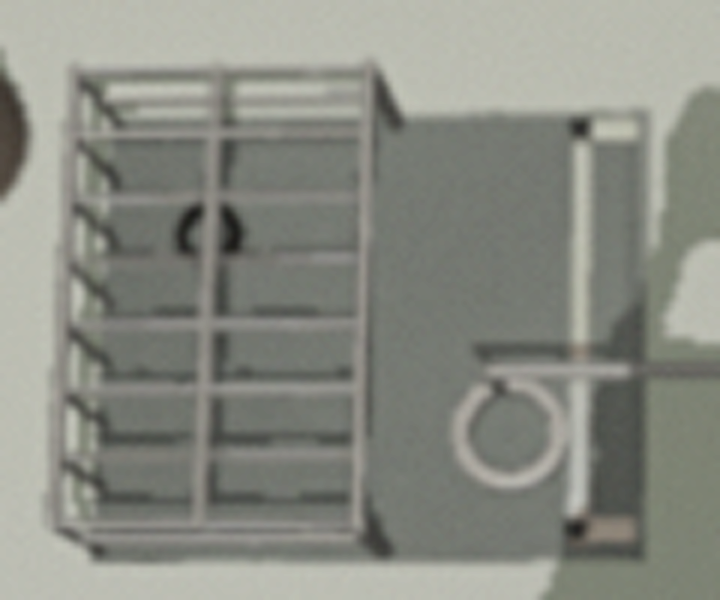

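The ring lies flat against the bar at about (508, 432) and the gasket hasn't moved. The hook is clear above the ring. Next, carry the rod back to the cradle.

Emit:
move_arm(
  deltas=[
    [[0,0,0],[0,-0.2,0],1],
    [[0,0,0],[0,-0.5,0],1],
    [[0,0,0],[0,-0.8,0],1],
    [[0,0,0],[0,-1,0],1],
  ],
)

```text
time: 17.0
tool_pos: [0.4825, -0.1714, 0.1347]
tcp_rot: [-2.226, -2.213, 0.002]
wrist_force: [-0.1, 0.9, -1.2]
width: 0.219
```

Emit:
move_arm(
  deltas=[
    [[0,0,-0.08],[0,-0.2,0],1],
    [[0,0,-0.19],[-0.05,-0.4,0],1],
    [[0,0,-0.3],[-0.1,-0.6,0],1],
    [[0,0,-0.41],[-0.15,-0.8,0],1],
    [[0,0,-0.5],[-0.2,-1,0],1],
  ],
)

```text
time: 17.62
tool_pos: [0.4628, -0.2708, 0.1351]
tcp_rot: [-2.907, -1.187, 0.001]
wrist_force: [0.3, 0.3, -2.0]
width: 0.214
```

Emit:
move_arm(
  deltas=[
    [[0,0,-0.11],[-0.04,-0.2,0],1],
    [[0,0,-0.22],[-0.08,-0.4,0],1],
    [[0,0,-0.33],[-0.12,-0.6,0],1],
    [[0,0,-0.44],[-0.16,-0.8,0],1],
    [[0,0,-0.52],[-0.18,-0.875,0],1],
    [[0,0,-0.548],[-0.18,-0.875,0],1],
    [[0,0,-0.548],[-0.18,-0.875,0],1],
    [[0,0,-0.548],[-0.18,-0.875,0],1],
    [[0,0,-0.548],[-0.18,-0.875,0],1],
  ],
)

```text
time: 18.75
tool_pos: [0.4456, -0.3579, 0.136]
tcp_rot: [-3.139, 0.125, 0.0]
wrist_force: [-0.2, 0.6, -1.2]
width: 0.212
```

Run:
```python
from h import *
from scipy.spatial.transform import Rotation as Ro
s=status.read_state();M=Ro.from_rotvec(s["tcp_rot"]).as_matrix();print(s["time"],s["tool_pos"],np.arctan2(M[1,0],M[0,0]),M[:,2],s["wrist_force"])
ci=camera_info("top");im,d=read_camera("top");P=cloud(ci,d);h=P[...,2]
m=(h>.12)&(h<.185)&(abs(P[...,1]+.365)<.025)&(P[...,0]<.8)&(P[...,0]>.52);a=P[m]
p=np.polyfit(a[:,0],a[:,1],1);q=np.polyfit(a[:,0],a[:,2],1);print("now",p,np.polyval(p,.6),q,np.polyval(q,.6),a[:,0].max())
z=np.load("pics/top0.npz");P=cloud(ci,z["d"]);h=P[...,2]
m=(h>.05)&(h<.1)&(abs(P[...,1]+.365)<.025)&(P[...,0]<.8)&(P[...,0]>.52);a=P[m]
p=np.polyfit(a[:,0],a[:,1],1);q=np.polyfit(a[:,0],a[:,2],1);print("start",p,np.polyval(p,.6),q,np.polyval(q,.6),a[:,0].max())
```

```text
18.75 [ 0.44559243 -0.35785857  0.13604672] -0.07977618091804364 [-2.44165391e-04  3.06549263e-04 -9.99999923e-01] [-0.19361719  0.61223979 -1.23007945]
now [-0.06009403 -0.33305074] -0.36910715680321327 [-0.05303788  0.18740713] 0.15558439492025353 0.6660415232361876
start [-0.07201406 -0.32754227] -0.3707507105960075 [-0.03037576  0.09036799] 0.0721425388052486 0.6627977181522217
```

Emit:
move_arm(
  deltas=[
    [[0,0,0],[0.005,-0.005,-0.3],1],
    [[0,0,0],[0.005,-0.005,-0.55],1],
    [[0,0,0],[0.005,-0.005,-0.72],1],
    [[0,0,0],[0.005,-0.005,-0.76],1],
    [[0,0,0],[0.005,-0.005,-0.78],1],
    [[0,0,0],[0.005,-0.005,-0.8],1],
    [[0,0,0],[0.005,-0.005,-0.8],1],
  ],
)

```text
time: 19.68
tool_pos: [0.4465, -0.3589, 0.0569]
tcp_rot: [3.138, -0.126, 0.001]
wrist_force: [0.1, 0.1, -1.0]
width: 0.221
```

```bash
python3 f.py
```

```text
19.875 [ 0.44629123 -0.35877281  0.05665597] [ 0.16 -0.82 -0.2   0.37] [-0.064 -0.122 -1.533 -0.004  0.02  -0.018]
```

Emit:
move_arm(
  deltas=[
    [[0,0,0],[0,0,-0.02],1],
    [[0,0,0],[0,0,-0.02],1],
  ],
)

```text
time: 20.12
tool_pos: [0.4459, -0.3585, 0.0541]
tcp_rot: [-3.139, 0.126, 0.001]
wrist_force: [0.5, 0.3, -2.7]
width: 0.22
```

Emit:
move_arm(
  deltas=[
    [[0,0,0],[0,0,-0.01],1],
    [[0,0,0],[0,0,-0.01],1],
  ],
)

```text
time: 20.38
tool_pos: [0.4461, -0.3585, 0.0531]
tcp_rot: [-3.139, 0.126, 0.0]
wrist_force: [0.2, 0.0, -1.0]
width: 0.214
```

Emit:
move_arm(
  deltas=[
    [[0,0,0],[0,0,-0.01],1],
    [[0,0,0],[0,0,-0.01],1],
  ],
)

```text
time: 20.62
tool_pos: [0.4462, -0.3587, 0.0523]
tcp_rot: [3.139, -0.126, 0.0]
wrist_force: [-0.9, 0.1, -1.9]
width: 0.215
```

```bash
python3 f.py
```

```text
20.825 [ 0.44619293 -0.35866784  0.05233025] [-0.72 -1.02 -0.79 -0.02] [-0.204 -0.637 -1.547 -0.025 -0.016 -0.008]
```

Emit:
move_arm(
  deltas=[
    [[0,0,0],[0,0,-0.005],1],
    [[0,0,0],[0,0,-0.005],1],
  ],
)

```text
time: 21.08
tool_pos: [0.4462, -0.3587, 0.0523]
tcp_rot: [3.139, -0.126, 0.0]
wrist_force: [-1.5, 1.6, 2.9]
width: 0.215
```

Emit:
move_arm(
  deltas=[
    [[0,0,0],[0,0,-0.005],1],
    [[0,0,0],[0,0,-0.005],1],
  ],
)

```text
time: 21.32
tool_pos: [0.4462, -0.3587, 0.0523]
tcp_rot: [3.139, -0.126, 0.0]
wrist_force: [-2.8, 3.0, 6.7]
width: 0.214
```

```bash
python3 f.py
```

```text
21.525 [ 0.4462212  -0.35869941  0.05228385] [2.11 1.48 2.31 2.31] [-2.497  2.052  6.928  0.378  0.394  0.   ]
```

Seated at the same height as when I picked it up. Release and rise.

Emit:
move_arm(
  deltas=[
    [[0,0,0],[0,0,0.01],1],
    [[0,0,0],[0,0,0.01],0.3],
    [[0,0,0],[0,0,0.01],0],
    [[0,0,0],[0,0,0.01],-0.5],
    [[0,0,0],[0,0,0.01],-1],
    [[0,0,0],[0,0,0.01],-1],
    [[0,0,0],[0,0,0.01],-1],
    [[0,0,0],[0,0,0.01],-1],
  ],
)

```text
time: 22.52
tool_pos: [0.4461, -0.3586, 0.0523]
tcp_rot: [-3.139, 0.126, -0.0]
wrist_force: [-0.4, -0.4, 0.4]
width: 1.002
```

Emit:
move_arm(
  deltas=[
    [[0,0,0],[0,0,0.1],-1],
    [[0,0,0],[0,0,0.4],-1],
    [[0,0,0],[0,0,0.8],-1],
    [[0,0,0],[0,0,1],-1],
  ],
)

```text
time: 23.02
tool_pos: [0.4474, -0.3597, 0.1556]
tcp_rot: [3.136, -0.126, 0.006]
wrist_force: [1.0, 0.2, 0.1]
width: 0.998
```

Emit:
move_arm(
  deltas=[
    [[0,0,0],[-0.1,-0.3,0.4],-1],
    [[0,0,0],[-0.1,-0.6,0.8],-1],
    [[0,0,0],[-0.1,-0.7,0.8],-1],
    [[0,0,0],[-0.1,-0.7,0.8],-1],
    [[0,0,0],[-0.1,-0.7,0.8],-1],
  ],
)

```text
time: 23.65
tool_pos: [0.4353, -0.4271, 0.2301]
tcp_rot: [-3.136, 0.126, 0.004]
wrist_force: [0.5, -0.1, -0.1]
width: 1.003
```

Run:
```python
from h import *
s=status.read_state();print(s["time"],s["tool_pos"],s["width"],s["wrist_force"])
ci=camera_info("wrist");w,d=read_camera("wrist");t,dt=read_camera("top")
P=cloud(ci,d);h=P[...,2]
m=(h>.074)&(h<.09)&(abs(P[...,1]+.36)<.03)&(P[...,0]>.36)&(P[...,0]<.62);a=P[m]
r=cv2.minAreaRect(a[:,:2].astype(np.float32));print(r,cv2.boxPoints(r),np.median(a[:,2]))
A=cv2.resize(t[120:240],(790,185*1)) if 0 else cv2.resize(t[110:240,100:420],(790,321),interpolation=cv2.INTER_CUBIC)
B=cv2.resize(w[:240],(530,248))
B=np.hstack([B,np.zeros((248,260,3),np.uint8)])
cv2.imwrite("pics/end.png",cv2.convertScaleAbs(np.vstack([A,B])[:,:,::-1],alpha=1.5))
```

```text
23.65 [ 0.43528925 -0.42705198  0.23006147] 1.0033418944885166 [ 0.51803288 -0.06226742 -0.12076611]
((0.4881245195865631, -0.36132490634918213), (0.020212609320878983, 0.21493114531040192), 85.25146484375) [[ 0.38019118 -0.36250022]
 [ 0.5943846  -0.3802928 ]
 [ 0.5960579  -0.3601496 ]
 [ 0.38186443 -0.342357  ]] 0.07925032141133315
```

View pics/end.png

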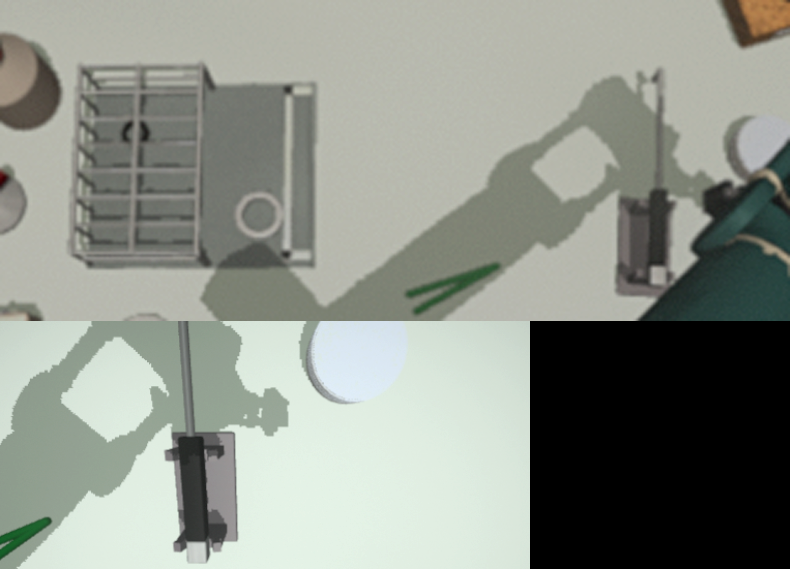

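The picture shows the rod seated in the cradle within about 1 mm and 0.2° of where it started. The ring lies flat at the bar at about (260, 214), and the gasket is untouched at (135, 132).

```bash
python3 -c "
from workcell import order;print(order.finish_job())"
```

```text
the job is handed in; nothing more can be done
None
```

The job is done and handed in at about 24 s of the 62 s allowed; no verdict was reported.

- **Draw and hold:** I took the rod from its cradle, reached in under the guard, hooked the ring and drew it to the stop bar, which I found by feel. I held it there for about 1.6 s at a mean pull of 5.8–5.9 N. The highest single reading was 6.5 N, against your limit of 10 N.
- **Ring:** I slackened the pull and lifted the hook straight out. The last top view shows the ring lying flat by the bar, in front of the guard.
- **Rod:** It is back in its cradle. The depth fit puts it within about 1 mm and 0.2° of where it started, and the gripper is open and clear of it.
- **Everything else:** The gasket and tweezers show no movement. I looked at the other bystanders only in the pictures and did not measure them.
- **Disagreements:** While I was reaching in, the two cameras differed by about 5 mm on where the ring was. The hook tip also sat about 4 mm short of where I predicted. Both were well inside the ring's bore clearance. No check failed.

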